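# Open the sample drawer by its hidden catch

## Task

The blue sample cabinet is locked by a catch hidden somewhere under the black ledge along its front edge. Slide the closed fingertips lightly along the ledge to feel where it gives way, press the catch fully down there (at no time press on the cabinet harder than about 25 N), then draw the sprung-out drawer open to its stop by its black pull and let go. Leave the label roll, the timer and the specimen pot where they are.

Things in the scene. Friction and masses are not known exactly. Their poses are not given: they have to be found in the camera images.
- case: blue sample cabinet, fixed to the bench, 160 mm deep (x), 276 wide (y), 80 high. Origin: centre of its underside on the bench; -x points out of its drawer front towards the robot, +y along the ledge to the left, z up. Along its top front edge runs a flat black ledge (x -80 to -36 mm, surface at z = 70 mm); behind it the blue top steps up to 80 mm, and 6 mm cheeks, 80 mm high, close its ends
- ledge_mid (a point): middle of the ledge's surface (cabinet x -58, y 0, z 70 mm); axes as the cabinet's. The ledge is firm (on rubber mounts, gives 1 mm per 8 N) but for a flush flap that cannot be seen, 36 mm long along y and as deep as the ledge, its middle anywhere from y = -38 to +38 mm. With a fingertip wholly over it, it gives way under 0.5 to 1.5 N and sinks 5 mm: a recess with a step at each end, and the catch at its bottom
- ledge_left (a point): left (+y) end of the ledge's surface at the cheek, on its centre line, 132 mm from the middle. A fingertip partly on the rigid ledge cannot push the flap down
- ledge_right (a point): right (-y) end of the ledge's surface at the cheek, on its centre line, 132 mm from the middle
- catch (a joint): travel of the hidden catch in m: 0 = up (locked), 0.004 = fully down at a hard stop, 9 mm below the ledge's surface; released at about 0.003. Pushing through the flap takes about 4 N at first and 7 N when fully down; flap and catch spring back when let go
- drawer (a joint): opening of the drawer in m: 0 = shut, locked until the catch is pressed; on release a spring pushes it out to about 0.022 to 0.03, where it stays; 0.09 = at its stop. Sliding resistance about 1 N
- pull (a point): grasp point on the drawer's black upright pull, at the middle of the white drawer front: a fin 12 mm thick (y), 28 mm high, with an 18 mm thick round bead at its outer end. It stands 37 mm out from the front, this point 24 mm out, 36 mm above the bench, 11 mm below the fin's top. Moves with the drawer; axes as the cabinet's (the drawer opens towards -x)
- label_roll: bystander: white label roll, 80 mm across, 27 mm high, lying on the left of the cabinet's blue top; origin at the centre of its underside
- timer: bystander: white lab timer with green knob, 62x62x34 mm, on the right of the cabinet's blue top; origin at the centre of its underside
- pot: bystander: white screw-lid specimen pot, 48 mm across, 83 mm high, standing on the bench to the left of the cabinet; origin at the centre of its underside

How it is judged:
On the way, in this order (a step that is already met when the one before it is completed fails the run):
1. the hidden catch is pressed fully down (value of joint catch above 0.0032 m), for 0.05 s.
2. the drawer is drawn open (value of joint drawer above 0.08 m), for 0.2 s.
At the end, for the whole second after the job is handed in: the drawer stands open at its stop (within 10 mm of its 90 mm) and at rest, the catch has sprung back up (less than 1.5 mm down), and the label roll, timer and pot are within 20 mm of where they stood (value of joint drawer above 0.08 m and velocity of joint drawer between -0.01 and 0.01 m/s and value of joint catch below 0.0015 m and distance of each of label_roll, timer, pot from where it was at the start of the episode below 0.02 m); the robot touches nothing.
It fails at once if the robot presses on the cabinet or its ledge with more than 25 N (contact force between any of the fingers, the arm and case above 25 N).
It fails at once if the label roll, the timer or the pot is moved more than 20 mm (distance of any of label_roll, timer, pot from where it was at the start of the episode above 0.02 m).
It fails at once if the specimen pot is tipped (angle between pot's own z axis and vertical above 0.4 rad).
It also fails if it takes over 67 s, if anything falls off the work surface, if the arm or the gripper's body presses on something with over 40 N, if the wrist force passes 120 N, or if a joint passes its speed limit or range.

## Robot

A 6-joint arm with a two-finger parallel gripper is mounted at the origin on a cart in front of the work surface, level with it; the furniture and walls round the work are solid. World frame = base frame: x ahead of the robot, y to its left, z up, the work surface at z = 0. Lengths are in m, angles in rad, forces in N, time in s.
With the tool pointing down it reaches from about 0.35 to 0.925 m from the base axis. Payload 6.4 kg.
Tool frame: the origin (TCP) lies at the very end of the fingers, on their centre line; the grasp point (between the pads) lies 19 mm behind it (tcp_to_grasp is the distance from the TCP to the grasp point, in m); z points along the fingers, y is the line along which they close (so a half turn about z gives the same grasp; the last joint's range is limited). The gripper opens to 85 mm and grips with 20 to 120 N. Pads are 22 mm wide; open, the fingers measure 114 mm over their backs; the gripper's body (76 mm by 85 mm) begins 54 mm behind the grasp point. The pads swing forward as they close: fully open they stand 13 mm farther back than shut.
Start: joints at [1.163, 0.245, 1.558, -0, 1.339, -0.174], TCP at [0.151, 0.632, 0.231] pointing down, gripper open.
Joint ranges: [-3.13, 3.13], [-1.02, 2.26], [0.13, 2.54], [-0.95, 4.09], [0.21, 2.88], [-2.74, 2.74]. Speed limits (rad/s): [2.57, 2.57, 3.14, 3.14, 3.14, 3.14].

## Interface

Orientations are given as a unit quaternion [w, x, y, z].
In Python, from workcell import * gives the robot as it stands.
- The arm moves only by the tool drive_tool, never from a script. Its argument "targets" is a list of rows, each a list of 3 entries, a list of its own where there are three numbers: the finger opening in m, from 0 to 0.0854, then the shift along the tool's x, y, z in m, then the turn, a rotation vector about the tool's x, y, z in degrees. A call has 1 to 10 rows; each row is the pose to reach, as a shift and turn from the pose commanded when the call began, along the tool's axes at that moment; what a row does not reach only later rows make up. A row lasts 1/10 s, in which the tool goes at most 50 mm and 8.59 degrees, less where a joint would pass 70% of its speed; a pose out of reach is approached as far as the arm can. A call with a gripper value outside its range is refused whole. The fingers move at their own pace and stop on an object; the grip force is fixed at half the most. Time passes only in rows, so rows that repeat a pose let the fingers close. It gives the time, the measured TCP pose, the force, the opening and the grip force at its end, in the units of the state.
- state(): the state, without advancing time (a new reading comes with each control period).
- get_image(name): name is "scene" or "side" or "wrist"; returns a dict with "img" (420x560x3 uint8, red, green, blue), "mtx" (3x3 intrinsics, pixels), "extrinsics" (4x4, takes a point from camera to world coordinates). Camera axes: x right, y up, looking along -z (the intrinsics and any distortion apply to the point x, -y, -z); pixel columns grow to the right and rows downward; lengths in m; the calibration is good to about 2 mm. The wrist camera is an equidistant fisheye: a pixel r from the principal point sees the ray r / f radians off the axis. A picture is of the moment at which its call begins. There is no depth.
- finish_job(): hands the job in; it is judged then, once.
Trained networks look in the newest picture that a camera, given by its name, has taken for a name from the list of things; names that differ only in an ending like _2 or _b are one class to them, and where a whole thing is asked for, a point or a joint stands for the part that bears it (a point fixed in the world has none). Each returns a list of dicts, best first, with "conf" (0 to 1); they miss things now and then, are a little off and sometimes report something else, mostly with a low value. They report only what shows in the picture. A call takes as long as a camera call.
- outline_of(camera, query): "pixels" (420x560 bool, what is visible of it) and "point" ([column, row] in pixels, amid what is visible of it).
The state is a dict: "clock": time; "joint_pos": joint angles; "qvel": joint speeds; "joint_torque": joint torques, N m; "ee_pos": TCP position; "tool_rot": TCP orientation; "ft_force": force on the tool from outside, world axes, zero at the start; "moment": the same for the moment, N m; "grip_width": finger opening in m; "finger_force": force on a finger pad.
Only numpy, scipy, OpenCV 4.12 (cv2) and the standard library are available. Lean on these libraries where they do the work, as an engineer would, in place of code of your own. Each camera call takes 0.05 s, during which the arm holds its last target. There are 200 camera calls.

## Working session

There is one attempt and no reset: what is moved stays moved. The work goes in short steps, Python scripts to look and compute and a tool call to move; the robot and the scene stay as the last step left them, time stands still between calls to the robot, and variables do not carry over. Pictures are saved under pics/ and viewed, at most 10 in all, crops included, and the job is handed in when it is done.

Besides the shell and the picture viewer there is one more tool, called after "Request:" by a JSON object that holds its "fn" and its "kwargs". drive_tool: Moves the arm, as the interface text tells. Its arguments: {"type":"object","properties":{"targets":{"type":"array"}},"required":["targets"]}

```bash
mkdir -p pics; cat > h.py <<'E'
from workcell import *
import numpy as np, cv2
def look(cam,name=None):
    d=get_image(cam)
    if name: cv2.imwrite('pics/'+name,d['img'][:,:,::-1])
    return d
E
python3 - <<'E'
from h import *
s=state(); print({k:np.round(v,4) for k,v in s.items()})
a=look('scene','s1.png'); b=look('side','d1.png')
for n,d in(('scene',a),('side',b)):
    print(n,d['mtx'].tolist(),np.round(d['extrinsics'],4).tolist(), [k for k in d])
    for q in('case','pull','pot','timer','label_roll'):
        r=outline_of(n,q); print(q,[(round(float(o['conf']),2),np.round(o['point']).tolist(),int(o['pixels'].sum())) for o in r[:2]])
cv2.imwrite('pics/both.png',cv2.resize(np.hstack([a['img'],b['img']])[:,:,::-1],(800,300)))
E
```

```text
{'clock': np.float64(0.0), 'joint_pos': array([ 1.1629,  0.2458,  1.559 , -0.    ,  1.3387, -0.1741]), 'qvel': array([-0.0003,  0.0005, -0.0003, -0.0006, -0.0029, -0.0006]), 'joint_torque': array([-1.50000e-03, -4.29503e+01, -3.26131e+01, -2.00000e-04,
        5.30000e-03,  0.00000e+00]), 'ee_pos': array([0.1504, 0.6318, 0.2302]), 'tool_rot': array([-3.000e-04,  1.166e-01,  9.932e-01, -9.000e-04]), 'ft_force': array([0.3208, 0.5149, 0.5187]), 'moment': array([ 0.0213,  0.0506, -0.0196]), 'finger_force': np.float64(0.0), 'grip_width': np.float64(0.0853)}
scene [[519.2787020495633, 0.0, 276.4536487073521], [0.0, 519.2787020495633, 210.8537786861729], [0.0, 0.0, 1.0]] [[0.8749, 0.3174, -0.3659, 0.2592], [-0.4843, 0.5739, -0.6603, -0.3782], [0.0004, 0.7549, 0.6558, 0.7056], [0.0, 0.0, 0.0, 1.0]] ['img', 'mtx', 'extrinsics']
case [(0.82, [293.0, 241.0], 9554)]
pull [(0.78, [254.0, 270.0], 1816)]
pot [(0.59, [191.0, 199.0], 671)]
timer [(0.86, [330.0, 230.0], 1165)]
label_roll [(0.71, [264.0, 189.0], 1296)]
side [[491.8805186150586, 0.0, 278.0116631289826], [0.0, 491.8805186150586, 209.46335108704116], [0.0, 0.0, 1.0]] [[-0.9113, 0.2456, -0.3306, 0.3318], [-0.4118, -0.5584, 0.7201, 0.8769], [-0.0077, 0.7924, 0.61, 0.6091], [0.0, 0.0, 0.0, 1.0]] ['img', 'mtx', 'extrinsics']
case [(0.67, [299.0, 239.0], 8314)]
pull []
pot [(0.96, [313.0, 286.0], 1442)]
timer [(0.64, [281.0, 174.0], 801)]
label_roll [(0.72, [273.0, 220.0], 1750)]
```

View pics/s1.png

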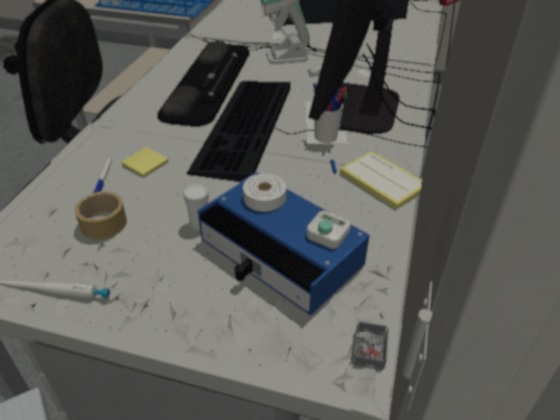

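View pics/d1.png

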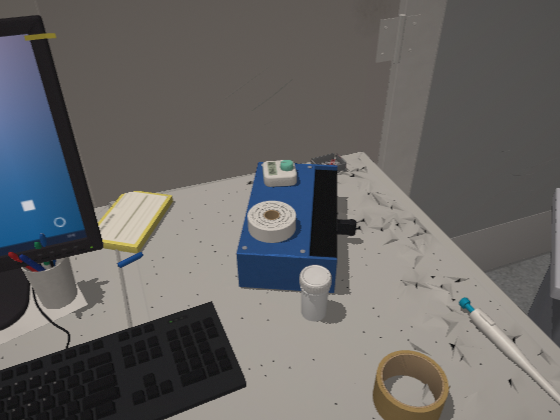

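The scene picture shows the cabinet at about (285,240), with the front facing lower-left, the black pull at (244,269), the pot at (196,205), the roll at (264,192) and the timer at (328,229). In the side picture the cabinet is at about (290,225), the pot at (314,293) and the pull at (346,227). I'll zoom in for the corners.

```bash
python3 - <<'E'
import cv2,numpy as np
a=cv2.imread('pics/s1.png')[165:310,185:380]; b=cv2.imread('pics/d1.png')[150:300,230:370]
a=cv2.convertScaleAbs(a,alpha=1.7);b=cv2.convertScaleAbs(b,alpha=1.5)
cv2.imwrite('pics/c1.png',cv2.resize(a,None,fx=4,fy=4,interpolation=cv2.INTER_CUBIC))
cv2.imwrite('pics/c2.png',cv2.resize(b,None,fx=4,fy=4,interpolation=cv2.INTER_CUBIC))
E
```

```text
(no output)
```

View pics/c1.png

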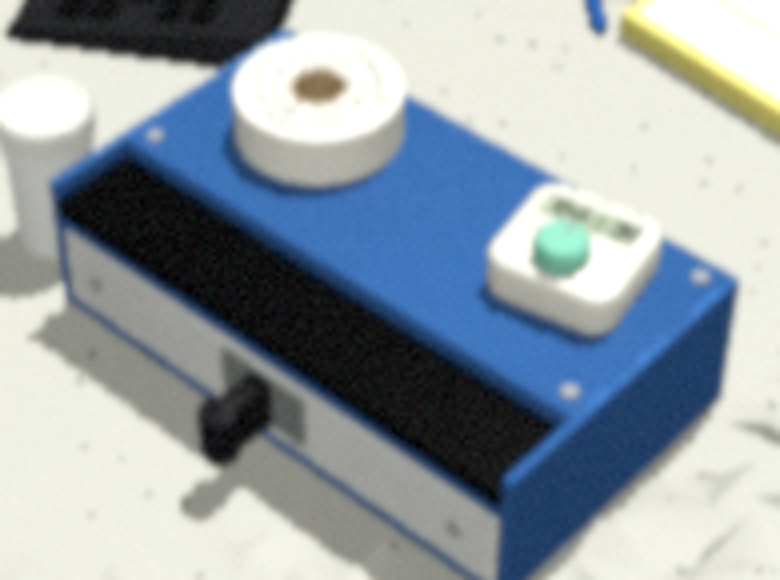

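View pics/c2.png

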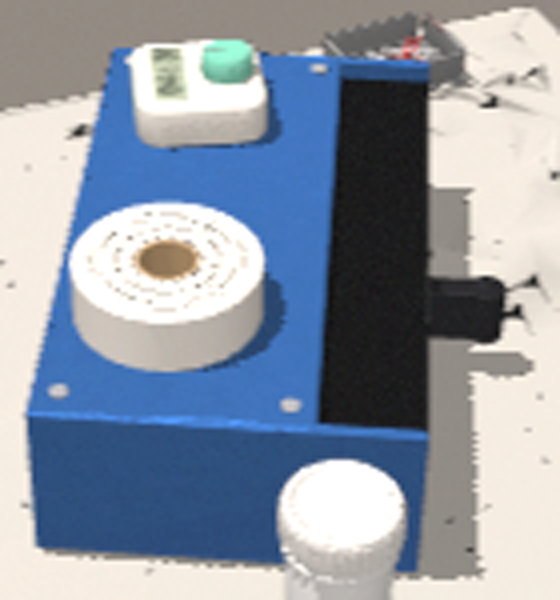

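The zoomed crops show all the top corners clearly in both views. I'll fit the cabinet pose to them.

```bash
cat >> h.py <<'E'
def proj(d,P):
    T=np.linalg.inv(d['extrinsics']); c=P@T[:3,:3].T+T[:3,3]
    return np.c_[d['mtx'][0,2]+d['mtx'][0,0]*c[:,0]/-c[:,2], d['mtx'][1,2]+d['mtx'][1,1]*-c[:,1]/-c[:,2]]
def pos(p,L):  # case -> world
    c,s=np.cos(p[2]),np.sin(p[2]); return np.atleast_2d(L)@np.array([[c,-s,0],[s,c,0],[0,0,1]]).T+[p[0],p[1],0]
E
python3 - <<'E'
from h import *
from scipy.optimize import least_squares
a=get_image('scene');b=get_image('side')
A=[(-80,138,80,198.75,211.5),(-80,-138,80,310.75,286.25),(80,-138,80,368.75,236.25),(-80,138,0,203,240),(80,-138,0,365,263.75),(80,138,80,257.5,173)]
B=[(-80,138,80,336.75,259),(80,138,80,237,253.75),(80,138,0,239.5,287),(-80,138,0,334.5,292.5),(-80,-138,80,337.25,166.25),(80,-138,80,258.25,162.5)]
A=np.array(A,float);B=np.array(B,float)
f=lambda p:np.r_[(proj(a,pos(p,A[:,:3]/1e3))-A[:,3:]).ravel(),(proj(b,pos(p,B[:,:3]/1e3))-B[:,3:]).ravel()]
r=least_squares(f,[.45,0.1,0],loss='soft_l1'); p=r.x
print(p,np.degrees(p[2]));print(np.round(f(p).reshape(-1,2),1).tolist())
np.save('p.npy',p)
for n,L in dict(mid=(-.058,0,.07),left=(-.058,.132,.07),right=(-.058,-.132,.07),pull=(-.104,0,.036)).items(): print(n,pos(p,L).round(4))
from scipy.spatial.transform import Rotation as R
q=state()['tool_rot']; print(R.from_quat(np.r_[q[1:],q[0]]).as_matrix().round(3))
E
```

```text
[0.60182498 0.22348264 0.32564682] 18.65818832637299
[[-2.4, -2.9], [1.3, -0.5], [1.5, -2.2], [-2.5, -0.2], [0.1, 1.7], [-0.8, -2.6], [0.9, -0.7], [-0.7, -1.7], [-0.4, 0.1], [-0.0, 1.1], [0.8, -2.5], [0.6, -2.4]]
mid [[0.5469 0.2049 0.07  ]]
left [[0.5046 0.33   0.07  ]]
right [[0.5891 0.0799 0.07  ]]
pull [[0.5033 0.1902 0.036 ]]
[[-0.973  0.232 -0.   ]
 [ 0.232  0.973  0.   ]
 [ 0.     0.    -1.   ]]
```

Request:
{"fn": "drive_tool", "kwargs": {"targets": [[0,[-0.042,-0.028,0.0],[0,0,5]],[0,[-0.085,-0.057,0.0],[0,0,10]],[0,[-0.125,-0.083,0.0],[0,0,15]],[0,[-0.165,-0.11,0.0],[0,0,20]],[0,[-0.205,-0.137,0.0],[0,0,25]],[0,[-0.245,-0.163,0.0],[0,0,30]],[0,[-0.285,-0.19,0.01],[0,0,35]],[0,[-0.325,-0.217,0.02],[0,0,40]],[0,[-0.365,-0.243,0.03],[0,0,45]],[0,[-0.405,-0.27,0.04],[0,0,50]]]}}

```text
clock: 1.7
ee_pos: [0.4832, 0.2743, 0.1913]
tool_rot: [0.0, 0.527, 0.85, 0.0]
ft_force: [1.0, 0.7, 0.1]
grip_width: -0.0001
finger_force: 0.0
```

Request:
{"fn": "drive_tool", "kwargs": {"targets": [[0,[-0.046,0.0134,0.02],[0,0,4]],[0,[-0.092,0.0268,0.04],[0,0,7.94]],[0,[-0.092,0.0268,0.04],[0,0,7.94]],[0,[-0.092,0.0268,0.04],[0,0,7.94]]]}}

```text
clock: 2.1
ee_pos: [0.5474, 0.2046, 0.1506]
tool_rot: [-0.001, 0.584, 0.812, -0.0]
ft_force: [-0.6, -0.0, 0.1]
grip_width: -0.0002
finger_force: 0.0
```

```bash
python3 - <<'E'
from h import *
s=state(); print({k:np.round(s[k],4) for k in('clock','joint_pos','ee_pos','tool_rot','ft_force')})
w=look('wrist','w1.png'); a=look('side')
print(w['mtx'].tolist(),w['extrinsics'].round(4).tolist())
c=cv2.resize(cv2.convertScaleAbs(a['img'][60:260,220:400,::-1],alpha=1.5),(360,400))
cv2.imwrite('pics/v.png',np.hstack([cv2.resize(w['img'][:,:,::-1],(440,330)),c[:330]]))
np.savez('w.npz',**w)
E
```

```text
{'clock': np.float64(2.1), 'joint_pos': array([ 1.6380e-01,  1.8020e-01,  1.7891e+00,  3.0000e-04,  1.1739e+00,
       -1.6020e-01]), 'ee_pos': array([0.5474, 0.2046, 0.1506]), 'tool_rot': array([-6.000e-04,  5.838e-01,  8.119e-01, -4.000e-04]), 'ft_force': array([-0.5727, -0.0437,  0.135 ])}
[[325.19226210127806, 0.0, 280.01415512526677], [0.0, 325.19226210127806, 213.49261143552775], [0.0, 0.0, 1.0]] [[0.9477, -0.3046, -0.0954, 0.5222], [0.3191, 0.9021, 0.2904, 0.2798], [-0.0024, -0.3057, 0.9521, 0.2918], [0.0, 0.0, 0.0, 1.0]]
```

View pics/v.png

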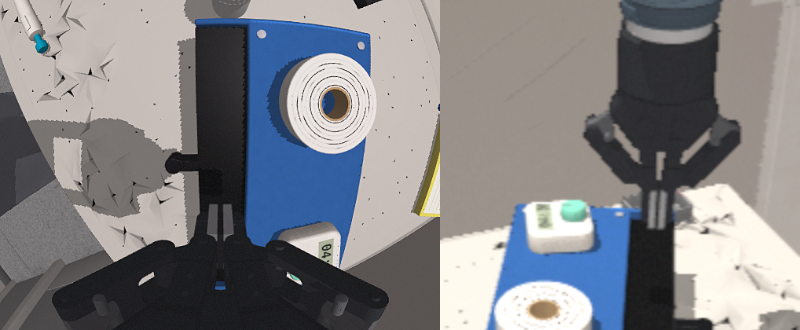

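The wrist picture shows the tips centred over the ledge at about (222,220). The far-end case corners are at (195,20) and (370,37), and the pull is at (172,162). The side crop shows the closed tips are only about 20 mm wide. I'll check the case pose against this view.

```bash
cat >> h.py <<'E'
def fproj(d,P):
    T=np.linalg.inv(d['extrinsics']); c=(P@T[:3,:3].T+T[:3,3])*[1,-1,-1]
    r=np.hypot(c[:,0],c[:,1]); th=np.arctan2(r,c[:,2])
    return d['mtx'][:2,2]+d['mtx'][0,0]*(th/r)[:,None]*c[:,:2]
E
python3 - <<'E'
from h import *
from scipy.optimize import least_squares
w=np.load('w.npz'); p=np.load('p.npy')
L=np.array([(-80,138,80),(80,138,80),(-36,132,80)])/1e3
uv=np.array([(195,20),(370,37),(247,24)])/(440/560)
f=lambda p:(fproj(w,pos(p,L))-uv).ravel()
print(f(p).round(1)); r=least_squares(f,p); print(p,r.x,r.fun.round(1))
for n,l in dict(mid=(-.058,0,.07),pull=(-.104,0,.036)).items(): print(n,pos(p,l).round(4),pos(r.x,l).round(4), fproj(w,pos(p,l))*440/560)
E
```

```text
[-2.7 -0.8  1.2 -2.3 -0.1  2.5]
[0.60182498 0.22348264 0.32564682] [0.60093528 0.22294177 0.31468597] [-1.9 -1.8  1.8 -0.7  0.6  2.3]
mid [[0.5469 0.2049 0.07  ]] [[0.5458 0.205  0.07  ]] [[220.04402403 175.6143367 ]]
pull [[0.5033 0.1902 0.036 ]] [[0.502  0.1908 0.036 ]] [[176.65373462 164.77593662]]
```

Request:
{"fn": "drive_tool", "kwargs": {"targets": [[0,[0,0,0.0],[0,0,-8.5]],[0,[0,0,0.0],[0,0,-17]],[0,[0,0,0.0],[0,0,-25.5]],[0,[0,0,0.0],[0,0,-34]],[0,[0,0,0],[0,0,-42.5]],[0,[0,0,0],[0,0,-51]],[0,[0,0,0],[0,0,-59.5]],[0,[0,0,0],[0,0,-68]],[0,[0,0,0],[0,0,-76.5]],[0,[0,0,0],[0,0,-85]]]}}

```text
clock: 3.2
ee_pos: [0.5466, 0.2073, 0.1525]
tool_rot: [0.001, -0.123, 0.992, 0.0]
ft_force: [-0.0, 0.5, 0.4]
grip_width: -0.0002
finger_force: 0.0
```

Request:
{"fn": "drive_tool", "kwargs": {"targets": [[0,[-0.0036,-0.0476,0.02],[0,0,-4.8]],[0,[-0.0036,-0.0476,0.05],[0,0,-4.8]],[0,[-0.0036,-0.0476,0.066],[0,0,-4.8]],[0,[-0.0036,-0.0476,0.07],[0,0,-4.8]],[0,[-0.0036,-0.0476,0.07],[0,0,-4.8]],[0,[-0.0036,-0.0476,0.07],[0,0,-4.8]]]}}

```text
clock: 3.8
ee_pos: [0.5626, 0.1612, 0.0827]
tool_rot: [0.001, -0.161, 0.987, -0.0]
ft_force: [-0.5, -0.1, 0.2]
grip_width: -0.0004
finger_force: 0.0
```

Request:
{"fn": "drive_tool", "kwargs": {"targets": [[0,[0,0,0.003],[0,0,0]],[0,[0,0,0.006],[0,0,0]],[0,[0,0,0.008],[0,0,0]],[0,[0,0,0.008],[0,0,0]],[0,[0,0,0.008],[0,0,0]]]}}

```text
clock: 4.3
ee_pos: [0.5619, 0.1601, 0.0732]
tool_rot: [-0.0, -0.16, 0.987, 0.0]
ft_force: [-0.4, 0.8, 0.3]
grip_width: -0.0002
finger_force: 0.0
```

Request:
{"fn": "drive_tool", "kwargs": {"targets": [[0,[0,0,0.001],[0,0,0]],[0,[0,0,0.002],[0,0,0]],[0,[0,0,0.003],[0,0,0]],[0,[0,0,0.003],[0,0,0]],[0,[0,0,0.003],[0,0,0]]]}}

```text
clock: 4.8
ee_pos: [0.5619, 0.1602, 0.0703]
tool_rot: [-0.0, -0.16, 0.987, 0.0]
ft_force: [-0.2, -1.0, 0.7]
grip_width: -0.0001
finger_force: 0.0
```

Request:
{"fn": "drive_tool", "kwargs": {"targets": [[0,[0,0,0.0005],[0,0,0]],[0,[0,0,0.001],[0,0,0]],[0,[0,0,0.001],[0,0,0]],[0,[0,0,0.001],[0,0,0]]]}}

```text
clock: 5.2
ee_pos: [0.562, 0.1602, 0.0697]
tool_rot: [0.0, -0.16, 0.987, -0.0]
ft_force: [-3.3, -0.6, 4.9]
grip_width: -0.0002
finger_force: 2.5
```

Request:
{"fn": "drive_tool", "kwargs": {"targets": [[0,[0,0.003,0],[0,0,0]],[0,[0,0.006,0],[0,0,0]],[0,[0,0.006,0],[0,0,0]]]}}

```text
clock: 5.5
ee_pos: [0.5606, 0.1662, 0.0697]
tool_rot: [0.001, -0.161, 0.987, -0.0]
ft_force: [1.6, -1.3, 4.4]
grip_width: -0.0004
finger_force: 2.0
```

Request:
{"fn": "drive_tool", "kwargs": {"targets": [[0,[0,0.003,0],[0,0,0]],[0,[0,0.006,0],[0,0,0]],[0,[0,0.006,0],[0,0,0]]]}}

```text
clock: 5.8
ee_pos: [0.5584, 0.1719, 0.0696]
tool_rot: [0.001, -0.161, 0.987, 0.0]
ft_force: [1.9, -1.6, 5.6]
grip_width: -0.0002
finger_force: 2.5
```

Request:
{"fn": "drive_tool", "kwargs": {"targets": [[0,[0,0.003,0],[0,0,0]],[0,[0,0.006,0],[0,0,0]],[0,[0,0.006,0],[0,0,0]]]}}

```text
clock: 6.1
ee_pos: [0.5564, 0.1775, 0.0695]
tool_rot: [0.0, -0.161, 0.987, -0.0]
ft_force: [0.6, -2.9, 5.9]
grip_width: 0.0002
finger_force: 2.7
```

Request:
{"fn": "drive_tool", "kwargs": {"targets": [[0,[0,0.003,0],[0,0,0]],[0,[0,0.006,0],[0,0,0]],[0,[0,0.006,0],[0,0,0]]]}}

```text
clock: 6.4
ee_pos: [0.5544, 0.1832, 0.0695]
tool_rot: [0.0, -0.161, 0.987, -0.0]
ft_force: [0.5, -2.1, 4.8]
grip_width: -0.0003
finger_force: 2.6
```

Request:
{"fn": "drive_tool", "kwargs": {"targets": [[0,[0,0.003,0],[0,0,0]],[0,[0,0.006,0],[0,0,0]],[0,[0,0.006,0],[0,0,0]]]}}

```text
clock: 6.7
ee_pos: [0.551, 0.1894, 0.0682]
tool_rot: [-0.001, -0.161, 0.987, 0.001]
ft_force: [-0.1, 1.0, 0.8]
grip_width: -0.0003
finger_force: 0.3
```

The ledge gave way here. I'll keep sliding to find the far step.

Request:
{"fn": "drive_tool", "kwargs": {"targets": [[0,[0,0.003,0],[0,0,0]],[0,[0,0.006,0],[0,0,0]],[0,[0,0.006,0],[0,0,0]]]}}

```text
clock: 7.0
ee_pos: [0.55, 0.1948, 0.069]
tool_rot: [-0.0, -0.161, 0.987, 0.0]
ft_force: [-0.3, 0.7, 0.9]
grip_width: 0.0001
finger_force: 0.2
```

Request:
{"fn": "drive_tool", "kwargs": {"targets": [[0,[0,-0.001,0.001],[0,0,0]],[0,[0,-0.001,0.002],[0,0,0]],[0,[0,-0.001,0.003],[0,0,0]],[0,[0,-0.001,0.004],[0,0,0]],[0,[0,-0.001,0.004],[0,0,0]]]}}

```text
clock: 7.5
ee_pos: [0.5509, 0.1934, 0.0652]
tool_rot: [-0.0, -0.16, 0.987, 0.0]
ft_force: [-0.6, 0.1, 1.4]
grip_width: -0.0
finger_force: 0.5
```

Request:
{"fn": "drive_tool", "kwargs": {"targets": [[0,[0,0,0.001],[0,0,0]],[0,[0,0,0.002],[0,0,0]],[0,[0,0,0.003],[0,0,0]],[0,[0,0,0.0035],[0,0,0]],[0,[0,0,0.0035],[0,0,0]],[0,[0,0,0.0035],[0,0,0]]]}}

```text
clock: 8.1
ee_pos: [0.551, 0.1934, 0.062]
tool_rot: [0.0, -0.16, 0.987, -0.0]
ft_force: [-1.7, -0.2, 5.8]
grip_width: -0.0003
finger_force: 2.4
```

Request:
{"fn": "drive_tool", "kwargs": {"targets": [[0,[0,0,0.0005],[0,0,0]],[0,[0,0,0.001],[0,0,0]],[0,[0,0,0.001],[0,0,0]],[0,[0,0,0.001],[0,0,0]]]}}

```text
clock: 8.5
ee_pos: [0.551, 0.1934, 0.061]
tool_rot: [0.0, -0.16, 0.987, -0.0]
ft_force: [-1.9, -0.3, 4.5]
grip_width: -0.0002
finger_force: 2.7
```

Request:
{"fn": "drive_tool", "kwargs": {"targets": [[0,[0,0,0.0005],[0,0,0]],[0,[0,0,0.001],[0,0,0]],[0,[0,0,0.001],[0,0,0]],[0,[0,0,0.001],[0,0,0]]]}}

```text
clock: 8.9
ee_pos: [0.551, 0.1934, 0.0601]
tool_rot: [0.0, -0.16, 0.987, -0.0]
ft_force: [-2.7, 0.0, 7.1]
grip_width: 0.0002
finger_force: 3.1
```

Request:
{"fn": "drive_tool", "kwargs": {"targets": [[0,[0,0,0.0005],[0,0,0]],[0,[0,0,0.001],[0,0,0]],[0,[0,0,0.001],[0,0,0]],[0,[0,0,0.001],[0,0,0]]]}}

```text
clock: 9.3
ee_pos: [0.551, 0.1934, 0.0596]
tool_rot: [-0.0, -0.16, 0.987, -0.0]
ft_force: [-4.2, -0.7, 9.7]
grip_width: -0.0002
finger_force: 4.8
```

```bash
python3 - <<'E'
from h import *
a=look('scene');b=look('side')
cv2.imwrite('pics/e.png',np.hstack([cv2.resize(cv2.convertScaleAbs(x['img'][r,c,::-1],alpha=1.6),(400,400)) for x,r,c in((a,slice(170,310),slice(190,330)),(b,slice(150,290),slice(250,390)))]))
E
```

```text
(no output)
```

View pics/e.png

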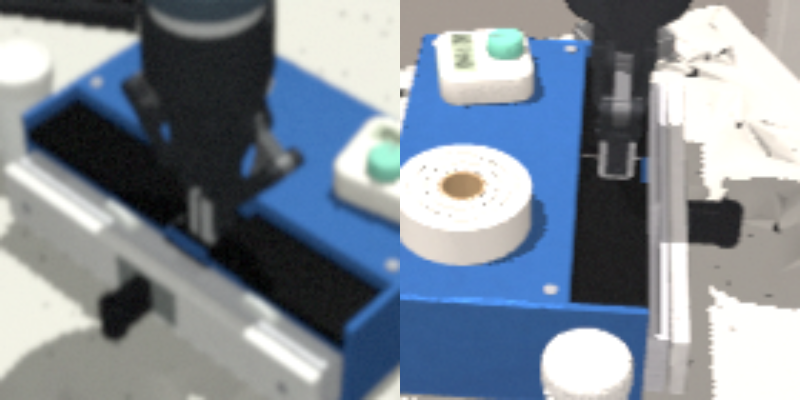

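The left (scene) half shows the drawer sprung out below the flap, with the front at about (170,270) and the pull at (125,305). Force has risen to the hard stop. I'll give one small extra press and then lift.

Request:
{"fn": "drive_tool", "kwargs": {"targets": [[0,[0,0,0.0004],[0,0,0]],[0,[0,0,0.0004],[0,0,0]],[0,[0,0,-0.005],[0,0,0]],[0,[0,0,-0.02],[0,0,0]],[0.03,[0,0,-0.05],[0,0,0]],[0.05,[0,0,-0.08],[0,0,0]],[0.05,[0,0,-0.08],[0,0,0]],[0.05,[0,0,-0.08],[0,0,0]]]}}

```text
clock: 10.2
ee_pos: [0.5512, 0.1934, 0.1396]
tool_rot: [0.001, -0.16, 0.987, -0.0]
ft_force: [-0.1, -0.0, -0.6]
grip_width: 0.05
finger_force: 0.0
```

```bash
python3 - <<'E'
from h import *
from scipy.optimize import least_squares
from scipy.spatial.transform import Rotation as R
p=np.load('p.npy'); s=state(); q=s['tool_rot']; M=R.from_quat(np.r_[q[1:],q[0]]).as_matrix()
print(s['ee_pos'].round(4),M.round(3).tolist())
obs=[]
for n in('scene','side','wrist'):
    d=look(n,'g_%s.png'%n)
    r=outline_of(n,'pull')
    print(n,[(round(float(o['conf']),2),np.round(o['point']).tolist(),int(o['pixels'].sum())) for o in r[:2]])
    P=np.array([pos(p,(-.104-e,0,.047))[0] for e in(.02,.025,.03)])
    print((fproj if n=='wrist' else proj)(d,P).round(0).tolist())
w=cv2.imread('pics/g_wrist.png'); cv2.imwrite('pics/g.png',cv2.convertScaleAbs(cv2.resize(w,(784,588)),alpha=1.3))
E
```

```text
[0.5512 0.1934 0.1396] [[-0.949, -0.317, 0.002], [-0.317, 0.949, 0.0], [-0.002, -0.0, -1.0]]
scene [(0.74, [293.0, 243.0], 8890), (0.67, [248.0, 274.0], 3636)]
[[232.0, 271.0], [230.0, 273.0], [228.0, 275.0]]
side [(0.62, [345.0, 234.0], 1784)]
[[361.0, 221.0], [364.0, 221.0], [367.0, 221.0]]
wrist [(0.69, [294.0, 174.0], 14197), (0.69, [504.0, 237.0], 2917)]
[[295.0, 132.0], [295.0, 125.0], [295.0, 118.0]]
```

View pics/g.png

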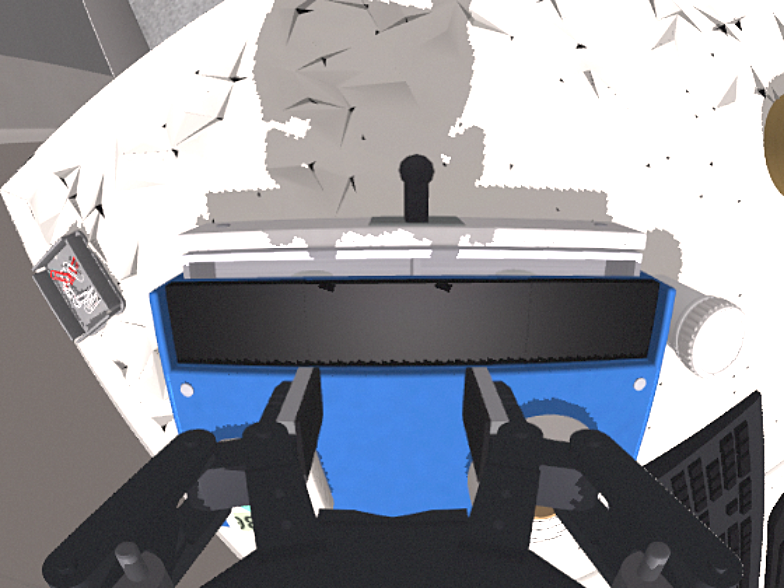

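The wrist picture shows the drawer out, with the pull's fin running from (416,222) to its bead at (416,170). That agrees with the prediction at an opening of about 24 mm. I'll move over it and descend.

Request:
{"fn": "drive_tool", "kwargs": {"targets": [[0.05,[0.036,0.006,0],[0,0,0]],[0.05,[0.07,0.013,0.0],[0,0,0]],[0.05,[0.07,0.013,0.03],[0,0,0]],[0.05,[0.07,0.013,0.06],[0,0,0]],[0.05,[0.07,0.013,0.09],[0,0,0]],[0.05,[0.07,0.013,0.11],[0,0,0]],[0.05,[0.07,0.013,0.12],[0,0,0]],[0.05,[0.07,0.013,0.12],[0,0,0]]]}}

```text
clock: 11.3
ee_pos: [0.4791, 0.1833, 0.0173]
tool_rot: [-0.002, -0.16, 0.987, 0.0]
ft_force: [0.7, 0.0, -0.4]
grip_width: 0.0498
finger_force: 0.0
```

Request:
{"fn": "drive_tool", "kwargs": {"targets": [[0.03,[0,0,0],[0,0,0]],[0.02,[0,0,0],[0,0,0]],[0.005,[0,0,0],[0,0,0]],[0.005,[0,0,0],[0,0,0]],[0.005,[0,0,0],[0,0,0]],[0.005,[0,0,0],[0,0,0]]]}}

```text
clock: 11.9
ee_pos: [0.4817, 0.1836, 0.0203]
tool_rot: [0.001, -0.161, 0.987, -0.0]
ft_force: [-0.3, -1.6, 6.3]
grip_width: 0.0161
finger_force: 58.5
```

Request:
{"fn": "drive_tool", "kwargs": {"targets": [[0.005,[0.006,0,0],[0,0,0]],[0.005,[0.012,0,0],[0,0,0]],[0.005,[0.018,0,0],[0,0,0]],[0.005,[0.024,0,0],[0,0,0]],[0.005,[0.03,0,0],[0,0,0]],[0.005,[0.036,0,0],[0,0,0]],[0.005,[0.042,0,0],[0,0,0]],[0.005,[0.048,0,0],[0,0,0]],[0.005,[0.054,0,0],[0,0,0]],[0.005,[0.058,0,0],[0,0,0]]]}}

```text
clock: 12.9
ee_pos: [0.4268, 0.1648, 0.0203]
tool_rot: [0.002, -0.161, 0.987, -0.001]
ft_force: [1.7, -3.2, 8.0]
grip_width: 0.0162
finger_force: 59.7
```

Request:
{"fn": "drive_tool", "kwargs": {"targets": [[0.005,[0.003,0,0],[0,0,0]],[0.005,[0.006,0,0],[0,0,0]],[0.005,[0.008,0,0],[0,0,0]],[0.005,[0.009,0,0],[0,0,0]],[0.005,[0.009,0,0],[0,0,0]]]}}

```text
clock: 13.4
ee_pos: [0.4196, 0.1624, 0.0203]
tool_rot: [0.004, -0.16, 0.987, -0.0]
ft_force: [6.9, -0.1, 0.5]
grip_width: 0.0162
finger_force: 59.0
```

Request:
{"fn": "drive_tool", "kwargs": {"targets": [[0.005,[0.001,0,0],[0,0,0]],[0.005,[0.002,0,0],[0,0,0]],[0.005,[0.002,0,0],[0,0,0]],[0.005,[0.002,0,0],[0,0,0]]]}}

```text
clock: 13.8
ee_pos: [0.4197, 0.1623, 0.0204]
tool_rot: [0.006, -0.16, 0.987, 0.0]
ft_force: [15.3, 3.2, -7.6]
grip_width: 0.016
finger_force: 58.7
```

The drawer is at its stop. Next I'll relax the pull, open the fingers and lift.

Request:
{"fn": "drive_tool", "kwargs": {"targets": [[0.005,[-0.002,0,0],[0,0,0]],[0.005,[-0.002,0,0],[0,0,0]],[0.03,[-0.002,0,0],[0,0,0]],[0.05,[-0.002,0,0],[0,0,0]],[0.05,[-0.002,0,0],[0,0,0]],[0.05,[-0.002,0,0],[0,0,0]],[0.05,[-0.002,0,-0.03],[0,0,0]],[0.05,[-0.002,0,-0.07],[0,0,0]],[0.05,[-0.002,0,-0.11],[0,0,0]],[0.05,[-0.002,0,-0.14],[0,0,0]]]}}

```text
clock: 14.8
ee_pos: [0.4171, 0.1625, 0.1611]
tool_rot: [0.001, -0.16, 0.987, -0.0]
ft_force: [1.0, -0.2, 0.1]
grip_width: 0.0503
finger_force: 0.0
```

```bash
python3 - <<'E'
from h import *
p=np.load('p.npy'); print(state()['ee_pos'],state()['grip_width'])
b=look('side'); w=look('wrist')
cv2.imwrite('pics/f.png',np.hstack([cv2.resize(x['img'][:,:,::-1],(400,300)) for x in (b,w)]))
for e in(.08,.09): print(proj(b,pos(p,(-.117-e,0,.047)))*400/560,fproj(w,pos(p,(-.108-e,0,.047)))*400/560)
E
```

```text
[0.41707732 0.16245853 0.16109536] 0.050293769276187845
[[287.10222147 159.46085355]] [[198.73619957 150.5410247 ]]
[[291.13281131 159.68449203]] [[198.70440835 142.33719704]]
```

View pics/f.png

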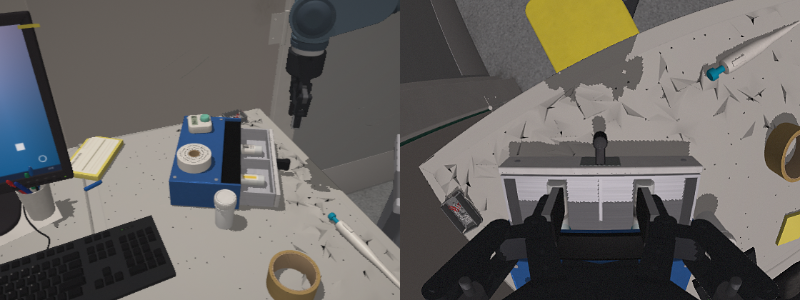

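The side picture shows the drawer fully open with its bead end at about (290,163), matching the 90 mm prediction of (291,160). In the wrist view the bead is at (600,140). The pot, roll and timer have not moved, and the gripper is clear.

```bash
python3 -c "
from workcell import *
print(finish_job())"
```

```text
the job is handed in; nothing more can be done
None
```

The catch was found and pressed to its stop at about 10 N. The drawer was drawn open to its 90 mm stop and let go with the label roll, timer and pot left where they were. The job is handed in; it returned no verdict.

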